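Weigh tins on a beam balance

ROBOT

A 6-joint arm with a two-finger parallel gripper is mounted at the origin on a cart in front of the work surface, level with it; the furniture and walls round the work are solid. World frame = base frame: x ahead of the robot, y to its left, z up, the work surface at z = 0. Lengths are in m, angles in rad, forces in N, time in s.
With the tool pointing down it reaches from about 0.3 to 0.875 m from the base axis. Payload 6.4 kg.
Tool frame: the origin (TCP) lies at the very end of the fingers, on their centre line; the grasp point (between the pads) lies 19 mm behind it (arm.grip_point_offset is the distance from the TCP to the grasp point, in m); z points along the fingers, y is the line along which they close (so a half turn about z gives the same grasp; the last joint's range is limited). The gripper opens to 85 mm and grips with 20 to 120 N. Pads are 22 mm wide; open, the fingers measure 114 mm over their backs; the gripper's body (76 mm by 85 mm) begins 54 mm behind the grasp point. The pads swing forward as they close: fully open they stand 13 mm farther back than shut.
Start: joints at [0.954, 0.181, 1.607, -0, 1.354, -0.206], TCP at [0.23, 0.527, 0.231] pointing down, gripper open.
Joint ranges: [-2.99, 2.99], [-0.89, 2.07], [0.3, 2.58], [-1.14, 4.28], [0, 2.63], [-3.12, 3.12]. Speed limits (rad/s): [2.57, 2.57, 3.01, 3.14, 3.14, 3.14].

INTERFACE

Orientations are given as a rotation vector (axis times angle).
In Python, from plant import arm gives the robot as it stands.
- The arm moves only by the tool step_arm, never from a script. Its argument "moves" is a list of rows, each a list of 2 entries, a list of its own where there are three numbers: the shift along the world's x, y, z in m, then the turn, a rotation vector about the world's x, y, z in rad. A call has 1 to 5 rows; each row is the pose to reach, as a shift and turn from the pose commanded when the call began; what a row does not reach only later rows make up. A row lasts 1/12 s, in which the tool goes at most 41.7 mm and 7.16 degrees, less where a joint would pass 70% of its speed; a pose out of reach is approached as far as the arm can. A call with a gripper value outside its range is refused whole. "claw" is the opening, from 0 (shut) to 1 (fully open), set as the call begins (left out, the last holds). The fingers move at their own pace and stop on an object; "squeeze" is the grip in N (left out, the last holds). Time passes only in rows, so rows that repeat a pose let the fingers close. It gives the time, the measured TCP pose, the force, the opening and the grip force at its end, in the units of the state.
- arm.state(): the state, without advancing time (a new reading comes with each control period).
- arm.camera(name): name is "scene" or "top" or "wrist"; returns a dict with "pixels" (480x640x3 uint8, red, green, blue), "depth" (480x640 float32, m along the optical axis (not along the pixel's ray), 0 where there is no reading), "fov_y" (degrees; the focal length in pixels is half the picture's height over the tangent of half this angle, whatever the lens; pixels are square), "cx", "cy" (the principal point, pixels), "rvec" (rotation vector, rad) and "tvec" (3), from world to camera coordinates, as OpenCV has them; the wrist camera has in their place "hand_eye" (4x4, takes a point from camera to tool coordinates, whose origin is the TCP and whose axes are the flange's). Camera axes: x right, y down, z forward; pixel columns grow to the right and rows downward; lengths in m; the calibration is good to about 2 mm. A picture is of the moment at which its call begins: read the wrist's pose just before it.
- arm.hand_in(): hands the job in; it is judged then, once.
Trained networks look in the newest picture that a camera, given by its name, has taken for a name from the list of things; names that differ only in an ending like _2 or _b are one class to them, and where a whole thing is asked for, a point or a joint stands for the part that bears it (a point fixed in the world has none). Each returns a list of dicts, best first, with "p" (0 to 1); they miss things now and then, are a little off and sometimes report something else, mostly with a low value. They report only what shows in the picture. A call takes as long as a camera call. They do not tell look-alikes from the thing itself.
- arm.spot_in(camera, thing): "location" ([x, y, z] in m, in the coordinates of the camera as it stood for that picture, good to about 4 mm: the middle of the surface that is visible of it).
- arm.landmark_of(camera, thing): "location" ([x, y, z] in m, in the coordinates of the camera as it stood for that picture, good to about 4 mm: a listed point, or the origin of a listed thing).
The state is a dict: "time_s": time; "joints": joint angles; "qvel": joint speeds; "joint_efforts": joint torques, N m; "tool_pos": TCP position; "tcp_rot": TCP orientation; "ft_force": force on the tool from outside, world axes, zero at the start; "ft_torque": the same for the moment, N m; "opening": finger opening in m; "gripper_force": force on a finger pad.
Only numpy, scipy, OpenCV 4.12 (cv2) and the standard library are available. Lean on these libraries where they do the work, as an engineer would, in place of code of your own. Each camera call takes 0.05 s, during which the arm holds its last target. There are 200 camera calls.

TASK

Weigh the filled tins on the kitchen beam balance: lift the square lock bar straight up and level out of its two brackets over the pan and lay it flat on the worktop clear of the balance. Then set every tin upright in the pan, and only after that slide the counterpoise along the beam until the beam settles level, its tip at the middle mark of the index post, and leave it there. Leave the other things where they stand.

Things in the scene. Friction and masses are not known exactly. Their poses are not given: they have to be found in the camera images.
- balance: Fixed balance stand. Origin on the worktop under the beam's pivot (85 mm up); z up, y along the beam towards the pan (pan centre at y = +130 mm); the counterpoise slides on the -y side. Foot 12 mm high: x within 55 mm for y -60 to +240 mm, x within 150 mm for y 105 to 155 mm; a 30 mm wide rail runs on to the index post.
- bracket_near (a point): Middle of the slot floor of the nearer open-topped steel U bracket, 128 mm from the pan's centre line, 141 mm above the worktop. Bracket 16 mm thick along the bar, 50 mm wide across it; the slot is 26 mm wide and 26 mm deep, open upwards.
- bracket_far (a point): The same point of the farther U bracket, on the other side of the pan.
- index_mark (a point): Dark middle mark on the fixed index post (22 x 14 mm, 125 mm high) at the counterpoise end of the balance, 85 mm above the worktop: the beam's pointed tip is level with it when the beam is level.
- lock_bar_c (a point): Centre of the loose dark steel lock bar with black ends, 20 x 300 x 20 mm, square, about 0.6 kg; its y axis is the long axis. It starts in the two U brackets (its centre 151 mm up), over the middle of the pan; its underside is 2 mm above the pan rim and 16 mm above the pan floor when the beam is level. Lying on the worktop its centre is 10 mm high.
- pan_floor (a point): Centre of the top of the pan floor; axes parallel to the balance's. Steel tray 170 mm in x, 200 mm in y (outside), rim 14 mm high, 4 mm thick. Rises and falls about 14 mm each way from level (125 mm above the worktop at level) and stays horizontal; where a load stands in it does not matter. Four tins fit, two by two.
- tin0_c (a point): Centre of a filled tin: open metal tin, 66 mm diameter, 52 mm high, roughly 0.15 to 0.25 kg; upright its z axis points up and its centre is 26 mm above what it stands on. Three or four tins are present. A tin that is present can be gripped across its diameter near the top.
- tin1_c (a point): Centre of a second tin like tin0, or absent.
- tin2_c (a point): Centre of a third tin like tin0, or absent.
- tin3_c (a point): Centre of a fourth tin like tin0, or absent.
- beam (a joint): Angle of the beam, rad: 0 level, positive when the pan is up and the counterpoise end down; stops at -0.11 and +0.11. Near balance it takes a steady tilt of about 0.01 rad for each mm the counterpoise stands wrong (too far out: positive); with over 11 mm of error it lies on a stop. It settles within 2 s of being left alone.
- poise (a joint): Position of the 0.7 kg counterpoise along the beam, m: 0 nearest the pivot (60 mm from it), up to 0.20 outwards, along the balance's -y axis. It stays where it is left (2 N of friction). Moved outwards it counters more load; the empty pan balances at 0, and every load there can be balances between 0.08 and 0.195.
- poise_grip (a point): On the upright black grip on top of the counterpoise: 28 mm in x, 18 mm in y (along the beam), 57 mm high; this point is 25 mm below its top and 32 mm above the top of the dark block (58 x 50 mm) that carries it. It rides up and down with the beam.
- ramekin: Bystander: white bowl, 109 mm across, 48 mm high; origin at the centre of its underside.
- salt_shaker: Bystander: glass salt shaker, 44 mm across, 90 mm high; origin at the centre of its underside.
- sauce_tub: Bystander: small clear tub of sauce with a spoon, 58 x 68 x 80 mm; origin at the centre of its underside.
Mind the look-alikes: they are no part of the job. Leave any green look-alike of the part that bears tin1_c alone. Leave any green look-alike of the part that bears tin0_c alone.

How it is judged:
On the way, in this order (a step that is already met when the one before it is completed fails the run):
1. the lock bar is out of its brackets and lies released, flat on the worktop, clear of the balance (height (world z) of lock_bar_c between 0.004 and 0.016 m and angle between lock_bar_c's own y axis and vertical between 1.52 and 1.62 rad and contact force between lock_bar and balance below 0.1 N and contact force between lock_bar and the fingers below 0.1 N), for 0.2 s.
2. every tin that is present stands upright and released on the pan floor (x of tin0_c in the frame of pan_floor between -0.055 and 0.055 m and y of tin0_c in the frame of pan_floor between -0.07 and 0.07 m and z of tin0_c in the frame of pan_floor between 0.02 and 0.032 m and angle between each of tin0_c, tin1_c, tin2_c, tin3_c's own z axis and vertical below 0.1 rad and contact force between each of tin0, tin1, tin2, tin3 and the fingers below 0.1 N and x of tin1_c in the frame of pan_floor between -0.055 and 0.055 m and y of tin1_c in the frame of pan_floor between -0.07 and 0.07 m and z of tin1_c in the frame of pan_floor between 0.02 and 0.032 m and x of tin2_c in the frame of pan_floor between -0.055 and 0.055 m and y of tin2_c in the frame of pan_floor between -0.07 and 0.07 m and z of tin2_c in the frame of pan_floor between 0.02 and 0.032 m and x of tin3_c in the frame of pan_floor between -0.055 and 0.055 m and y of tin3_c in the frame of pan_floor between -0.07 and 0.07 m and z of tin3_c in the frame of pan_floor between 0.02 and 0.032 m), for 0.2 s.
3. with the robot off the balance, the beam has settled level (value of joint beam between -0.03 and 0.03 rad and velocity of joint beam between -0.05 and 0.05 rad/s and contact force between balance and the arm below 0.1 N and contact force between balance and the fingers below 0.1 N), for 0.5 s.
At the end, for the whole second after the job is handed in: Lock bar flat on the worktop (centre 4 to 16 mm high, within 0.05 rad of level), not touching the balance; every tin present upright (within 0.1 rad) on the pan floor; beam level within 0.03 rad and at rest, nothing held (all of step 1 and all of step 2 and all of step 3).
It fails at once if the lock bar tips by more than 0.25 rad (angle between lock_bar_c's own y axis and vertical below 1.32 rad or angle between lock_bar_c's own y axis and vertical above 1.82 rad).
It fails at once if the ramekin is pushed more than 30 mm or tipped (distance of ramekin from where it was at the start of the episode above 0.03 m or angle between ramekin's own z axis and vertical above 0.3 rad).
It fails at once if the salt shaker is pushed more than 30 mm or tipped (distance of salt_shaker from where it was at the start of the episode above 0.03 m or angle between salt_shaker's own z axis and vertical above 0.3 rad).
It fails at once if the sauce tub is pushed more than 30 mm or tipped (distance of sauce_tub from where it was at the start of the episode above 0.03 m or angle between sauce_tub's own z axis and vertical above 0.3 rad).
Of tin0, tin1, tin2, tin3 only 3 to 4 are there at a start; the rules pass over those that are not, and their reading is None.
At some moment in a run one of tin0, tin1, tin2, tin3 may be knocked a few centimetres aside while the robot is not near it.
It also fails if it takes over 210 s, if anything falls off the work surface, if the arm or the gripper's body presses on something with over 40 N, if the wrist force passes 120 N, or if a joint passes its speed limit or range.

## Working session

There is one attempt and no reset: what is moved stays moved. The work goes in short steps, Python scripts to look and compute and a tool call to move; the robot and the scene stay as the last step left them, time stands still between calls to the robot, and variables do not carry over. Pictures are saved under pics/ and viewed, at most 14 in all, crops included, and the job is handed in when it is done.

Besides the shell and the picture viewer there is one more tool, called after "Request:" as a command line: name --argument value ..., lists and objects as JSON in quotes. step_arm: Moves the arm, as the interface text tells. Its arguments: {"type":"object","properties":{"moves":{"type":"array","items":{"type":"array"}},"claw":{"type":"number"},"squeeze":{"type":"number"}},"required":["moves"]}

```bash
mkdir -p pics
cat > h.py <<'E'
import numpy as np, cv2
from plant import arm
def R(v): return cv2.Rodrigues(np.array(v,float))[0]
def pose():
    s=arm.state(); return R(s["tcp_rot"]),np.array(s["tool_pos"])
def cam(n,save=None):
    Rt,t=pose(); c=arm.camera(n)
    if n=="wrist":
        H=np.array(c["hand_eye"]); c["Rw"]=Rt@H[:3,:3]; c["tw"]=Rt@H[:3,3]+t
    else:
        r=R(np.array(c["rvec"]).ravel()); c["Rw"]=r.T; c["tw"]=-r.T@np.array(c["tvec"]).ravel()
    c["f"]=240/np.tan(np.radians(c["fov_y"])/2)
    if save: cv2.imwrite("pics/"+save,c["pixels"][:,:,::-1])
    return c
def w(c,p): return c["Rw"]@np.array(p)+c["tw"]
def px(c,P):
    q=c["Rw"].T@(np.array(P)-c["tw"]); return c["f"]*q[0]/q[2]+c["cx"],c["f"]*q[1]/q[2]+c["cy"]
def cloud(c):
    v,u=np.mgrid[:480,:640]; d=c["depth"]
    P=np.stack([(u-c["cx"])*d/c["f"],(v-c["cy"])*d/c["f"],d],-1)
    W=P@c["Rw"].T+c["tw"]; W[d==0]=np.nan; return W
def find(c,n,thing,k=5,fn="landmark_of",pmin=.15):
    for r in getattr(arm,fn)(n,thing)[:k]:
        if r["p"]<pmin: continue
        P=w(c,r["location"]); u=px(c,P); print(n,thing,fn[:4],round(r["p"],2),P.round(3),np.round(u).astype(int), c["pixels"][min(479,max(0,int(u[1]))),min(639,max(0,int(u[0])))])
E
python3 - <<'E'
from h import *
for n in ("top","scene"):
    c=cam(n,n+"0.png"); print(n,c["fov_y"],c["tw"].round(3),c["Rw"][:,2].round(2))
    for t in "balance bracket_near bracket_far index_mark lock_bar_c pan_floor tin0_c poise_grip ramekin salt_shaker sauce_tub".split(): find(c,n,t,7)
print(arm.state()["tcp_rot"])
E
```

```text
top 44.649460780230754 [0.431 0.094 1.595] [ 0.1  -0.01 -0.99]
top balance land 0.71 [0.602 0.003 0.001] [359 234] [134 140 140]
top bracket_near land 0.81 [0.469 0.13  0.142] [312 282] [81 84 89]
top bracket_far land 0.84 [0.721 0.133 0.137] [310 182] [78 82 89]
top index_mark land 0.58 [0.719 0.129 0.138] [311 183] [77 82 89]
top index_mark land 0.57 [ 0.6   -0.329  0.088] [489 229] [175 182 182]
top lock_bar_c land 0.68 [0.6   0.124 0.15 ] [314 229] [81 85 93]
top pan_floor land 0.91 [0.597 0.125 0.125] [314 232] [82 88 93]
top tin0_c land 0.79 [ 0.727 -0.3    0.023] [469 186] [ 13 156  67]
top tin0_c land 0.69 [ 0.427 -0.246  0.021] [454 297] [198 201 195]
top tin0_c land 0.42 [0.717 0.131 0.139] [311 184] [79 83 89]
top poise_grip land 0.84 [ 0.598 -0.084  0.146] [397 229] [57 58 61]
top ramekin land 0.85 [ 0.747 -0.172  0.   ] [421 181] [88 53 46]
top salt_shaker land 0.77 [0.725 0.244 0.001] [271 191] [79 76 73]
scene 48.64777854409103 [-0.028  1.008  1.157] [ 0.4  -0.62 -0.67]
scene balance land 0.83 [0.595 0.002 0.004] [330 251] [103 126 142]
scene balance land 0.5 [ 0.751 -0.17   0.002] [318 204] [174 173 170]
scene bracket_far land 0.64 [0.724 0.129 0.146] [269 224] [54 56 58]
scene index_mark land 0.67 [ 0.599 -0.324  0.088] [381 176] [57 58 60]
scene lock_bar_c land 0.98 [0.598 0.128 0.152] [305 239] [78 81 87]
scene lock_bar_c land 0.29 [ 0.754 -0.171  0.003] [318 204] [181 178 173]
scene pan_floor land 0.74 [0.6   0.133 0.129] [304 245] [142 149 145]
scene pan_floor land 0.41 [0.727 0.253 0.002] [245 284] [93 91 84]
scene tin0_c land 0.58 [ 0.729 -0.296  0.027] [343 182] [ 42 134  62]
scene poise_grip land 0.93 [ 0.599 -0.083  0.147] [344 200] [17 16 20]
scene ramekin land 0.89 [ 0.753 -0.169  0.004] [318 204] [180 178 173]
scene sauce_tub land 0.7 [ 0.622  0.518 -0.001] [212 368] [226 149  34]
[-6.40796378e-01 -3.07554210e+00  3.66622931e-05]
```

View pics/top0.png

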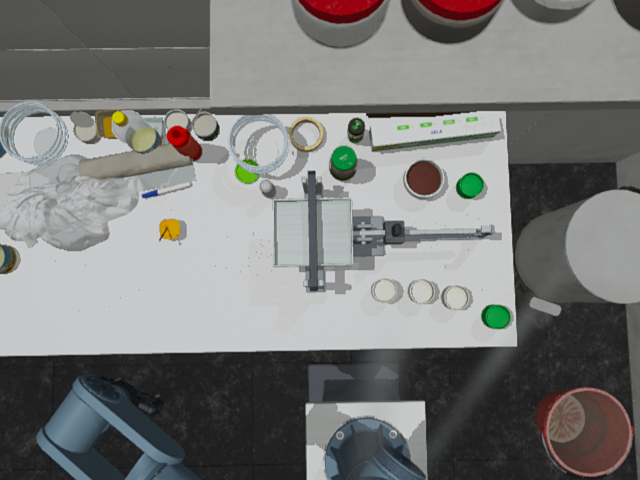

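View pics/scene0.png

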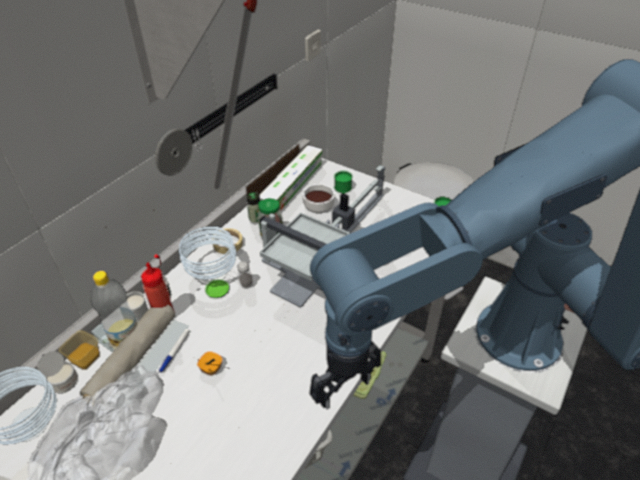

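The top picture shows the bar (315,230) lying along world x, poise at (395,230), and three open white tins at (385,290), (422,291), (456,297). The green ones at (470,186) and (497,316) are look-alikes. I'll move over the bar and square the gripper.

Request:
step_arm --moves '[[[0.03,-0.03,0.03],[0,0,0.11]],[[0.06,-0.06,0.06],[0,0,0.22]],[[0.09,-0.09,0.08],[0,0,0.33]],[[0.115,-0.12,0.08],[0,0,0.411]],[[0.14,-0.145,0.08],[0,0,0.411]]]' --claw 1

```text
time_s: 1.62
tool_pos: [0.361, 0.392, 0.3129]
tcp_rot: [-0.009, 3.138, 0.004]
ft_force: [0.8, 0.2, 0.9]
opening: 0.0853
gripper_force: 0.0
```

Request:
step_arm --moves '[[[0.028,-0.028,0],[0,0,0]],[[0.056,-0.056,0],[0,0,0]],[[0.084,-0.084,0],[0,0,0]],[[0.112,-0.112,0],[0,0,0]],[[0.14,-0.14,0],[0,0,0]]]'

```text
time_s: 2.03
tool_pos: [0.5007, 0.251, 0.3105]
tcp_rot: [-0.0, 3.141, 0.0]
ft_force: [0.6, 1.5, 0.9]
opening: 0.0854
gripper_force: 0.0
```

Request:
step_arm --moves '[[[0.028,-0.028,0],[0,0,0]],[[0.056,-0.056,0],[0,0,0]],[[0.084,-0.1,0],[0,0,0]],[[0.09,-0.114,0],[0,0,0]],[[0.09,-0.114,0],[0,0,0]]]'

```text
time_s: 2.45
tool_pos: [0.5919, 0.1336, 0.3096]
tcp_rot: [-0.008, -3.142, 0.003]
ft_force: [0.2, -0.4, -0.6]
opening: 0.0853
gripper_force: 0.0
```

Run:
```python
from h import *
c=cam("wrist","w1.png"); Rt,t=pose(); print(t.round(4),Rt.round(3),c["tw"].round(3),c["Rw"][:,2].round(2))
for x in "lock_bar_c bracket_near bracket_far pan_floor".split(): find(c,"wrist",x)
W=cloud(c).reshape(-1,3)
for lo,hi in ((.157,.166),(.118,.133),(.134,.145)):
    m=(abs(W[:,0]-.6)<.06)&(abs(W[:,1]-.13)<.11)&(W[:,2]>lo)&(W[:,2]<hi); q=W[m]; print(lo,m.sum(), np.percentile(q,[2,50,98],axis=0).round(4) if m.sum() else '')
c=cam("top"); 
for x in ("tin0_c",): find(c,"top",x,9,pmin=.05); find(c,"top",x,9,"spot_in",pmin=.05)
W=cloud(c); q=W.reshape(-1,3); m=(q[:,2]>.035)&(q[:,2]<.07)&(q[:,0]>.28)&(q[:,0]<.5)&(q[:,1]<.05); 
k=cv2.connectedComponentsWithStats(m.reshape(480,640).astype(np.uint8))
for i in range(1,k[0]):
    if k[2][i,4]>30:
        s=W[k[1]==i]; print(k[2][i,4],((s.min(0)+s.max(0))/2).round(4),np.ptp(s,axis=0).round(3),c["pixels"][k[1]==i].mean(0).round())
```

```text
[0.5906 0.1359 0.3096] [[-1.     0.004 -0.001]
 [ 0.004  1.    -0.   ]
 [ 0.001 -0.    -1.   ]] [0.509 0.135 0.452] [ 0.32 -0.   -0.95]
wrist lock_bar_c land 0.72 [0.598 0.128 0.15 ] [312 219] [ 98 103 106]
wrist lock_bar_c land 0.48 [ 0.622  0.523 -0.001] [624 202] [209 154   4]
wrist bracket_near land 0.91 [0.46  0.128 0.136] [310  44] [90 94 98]
wrist bracket_far land 0.75 [0.722 0.135 0.14 ] [320 335] [91 94 98]
wrist pan_floor land 0.66 [0.598 0.131 0.127] [316 212] [ 98 103 107]
0.157 3241 [[0.5422 0.1205 0.1593]
 [0.5941 0.1301 0.1609]
 [0.6572 0.1396 0.1624]]
0.118 23460 [[0.5421 0.0357 0.1256]
 [0.5948 0.1411 0.1271]
 [0.6572 0.2243 0.1289]]
0.134 1659 [[0.5419 0.0307 0.1344]
 [0.594  0.0345 0.1403]
 [0.6569 0.2295 0.1423]]
top tin0_c land 0.84 [ 0.429 -0.245  0.026] [454 296] [204 207 200]
top tin0_c land 0.58 [ 0.728 -0.298  0.023] [469 186] [ 11 161  70]
top tin0_c spot 0.89 [ 0.425 -0.243  0.039] [454 297] [205 207 202]
top tin0_c spot 0.79 [ 0.728 -0.297  0.038] [470 184] [ 12 161  68]
434 [ 0.4475 -0.0565  0.0475] [0.063 0.065 0.025] [170. 170. 162.]
444 [ 0.4456 -0.1558  0.0469] [0.063 0.065 0.024] [174. 174. 166.]
476 [ 0.4256 -0.2458  0.0492] [0.063 0.065 0.028] [191. 191. 183.]
485 [ 0.3739 -0.3534  0.0468] [0.063 0.067 0.023] [ 19. 145.  65.]
```

View pics/w1.png

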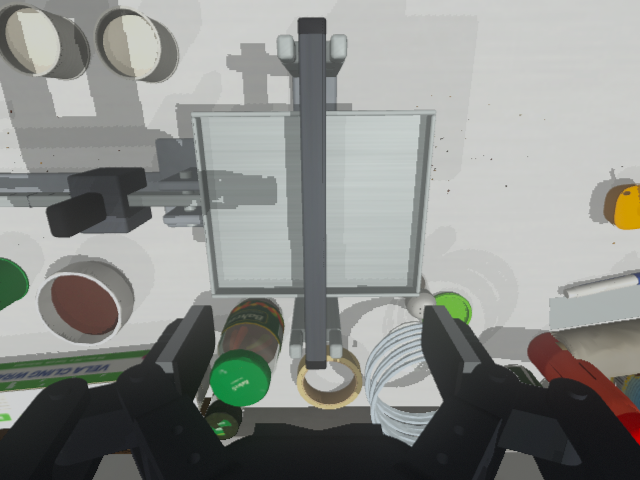

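The wrist picture shows the bar on column ~312, rows 20–365, with free pan on both sides of it. I'll descend to grip its middle.

Request:
step_arm --moves '[[[0,0.002,-0.03],[0,0,0]],[[0,0.002,-0.06],[0,0,0]],[[0,0.002,-0.09],[0,0,0]],[[0,0.002,-0.11],[0,0,0]],[[0,0.002,-0.11],[0,0,0]]]' --claw 1

```text
time_s: 3.27
tool_pos: [0.586, 0.1413, 0.1949]
tcp_rot: [0.002, -3.132, 0.001]
ft_force: [-0.8, -0.3, -0.7]
opening: 0.0854
gripper_force: 0.0
```

Request:
step_arm --moves '[[[0,0,0],[0,0,0]],[[0,0,0],[0,0,0]]]'

```text
time_s: 3.43
tool_pos: [0.5905, 0.1411, 0.2021]
tcp_rot: [-0.001, 3.139, 0.0]
ft_force: [0.3, -0.6, 0.6]
opening: 0.0853
gripper_force: 0.0
```

Request:
step_arm --moves '[[[0.008,-0.011,0],[0,0,0]],[[0.008,-0.011,-0.015],[0,0,0]],[[0.008,-0.011,-0.03],[0,0,0]],[[0.008,-0.011,-0.03],[0,0,0]],[[0.008,-0.011,-0.03],[0,0,0]]]'

```text
time_s: 3.85
tool_pos: [0.5982, 0.129, 0.171]
tcp_rot: [0.0, 3.141, -0.0]
ft_force: [-0.3, -0.2, 0.3]
opening: 0.0853
gripper_force: 0.0
```

Request:
step_arm --moves '[[[0,0,0],[0,0,0]],[[0,0,0],[0,0,0]]]'

```text
time_s: 4.02
tool_pos: [0.5988, 0.1294, 0.172]
tcp_rot: [-0.0, 3.139, -0.0]
ft_force: [-0.2, -0.3, -0.3]
opening: 0.0855
gripper_force: 0.0
```

Request:
step_arm --moves '[[[0,0,-0.015],[0,0,0]],[[0,0,-0.031],[0,0,0]],[[0,0,-0.031],[0,0,0]],[[0,0,-0.031],[0,0,0]]]'

```text
time_s: 4.35
tool_pos: [0.5973, 0.1296, 0.1393]
tcp_rot: [0.001, -3.141, 0.0]
ft_force: [-0.6, -0.4, 0.4]
opening: 0.0852
gripper_force: 0.0
```

Request:
step_arm --moves '[[[0,0,0],[0,0,0]],[[0,0,0],[0,0,0]],[[0,0,0],[0,0,0]],[[0,0,0],[0,0,0]],[[0,0,0],[0,0,0]]]' --claw 0 --squeeze 80

```text
time_s: 4.77
tool_pos: [0.5979, 0.1296, 0.1398]
tcp_rot: [-0.0, 3.141, 0.0]
ft_force: [-0.0, 0.1, 0.1]
opening: 0.0253
gripper_force: 0.0
```

Request:
step_arm --moves '[[[0,0,0],[0,0,0]],[[0,0,0],[0,0,0]],[[0,0,0],[0,0,0]],[[0,0,0],[0,0,0]],[[0,0,0],[0,0,0]]]'

```text
time_s: 5.18
tool_pos: [0.5979, 0.1298, 0.14]
tcp_rot: [-0.001, 3.141, 0.0]
ft_force: [-1.1, 1.0, 6.8]
opening: 0.0182
gripper_force: 80.3
```

Request:
step_arm --moves '[[[0,0,0.01],[0,0,0]],[[0,0,0.025],[0,0,0]],[[0,0,0.045],[0,0,0]],[[0,0,0.07],[0,0,0]],[[0,0,0.08],[0,0,0]]]'

```text
time_s: 5.6
tool_pos: [0.5983, 0.1295, 0.2217]
tcp_rot: [-0.0, 3.14, -0.0]
ft_force: [1.3, -0.5, -5.1]
opening: 0.0183
gripper_force: 79.0
```

Run:
```python
from h import *
c=cam("wrist","w2.png"); Rt,t=pose(); print(t.round(4))
W=cloud(c).reshape(-1,3)
m=(abs(W[:,1]-.13)<.02)&(W[:,2]>.2)&(W[:,0]<.75); q=W[m]
for a in np.arange(.42,.76,.03):
    k=abs(q[:,0]-a)<.01
    if k.sum()>20: print(a.round(2),k.sum(),np.median(q[k],axis=0).round(4))
print(np.percentile(q,[1,99],axis=0).round(3)); print(arm.state()["ft_force"],arm.state()["ft_torque"])
```

```text
[0.5992 0.1296 0.2231]
0.48 1341 [0.4874 0.1296 0.2426]
0.51 4350 [0.5095 0.1296 0.2427]
0.54 3399 [0.5396 0.1296 0.2426]
0.57 4255 [0.5755 0.1299 0.2431]
0.6 3983 [0.5976 0.1299 0.2432]
0.63 1802 [0.6296 0.1299 0.2427]
[[0.487 0.111 0.236]
 [0.639 0.149 0.315]]
[ 0.75016243  0.535425   -3.21806724] [ 0.02923979 -0.15346262 -0.0201823 ]
```

View pics/w2.png

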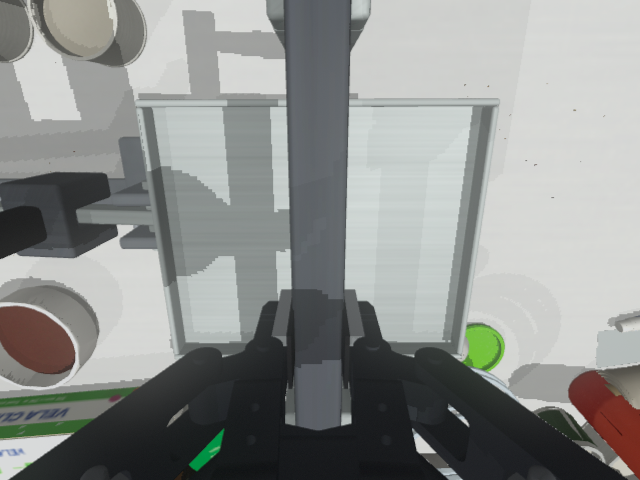

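The bar is held level (top at 0.2427 along its whole visible length) and clear of the brackets. I'll carry it left to open worktop.

Request:
step_arm --moves '[[[-0.005,0.015,0],[0,0,0]],[[-0.015,0.045,0],[0,0,0]],[[-0.025,0.075,0],[0,0,0]],[[-0.035,0.105,0],[0,0,0]],[[-0.045,0.13,0],[0,0,0]]]'

```text
time_s: 6.07
tool_pos: [0.5509, 0.261, 0.2171]
tcp_rot: [0.0, -3.139, 0.0]
ft_force: [0.3, 0.4, -5.7]
opening: 0.0178
gripper_force: 79.0
```

Request:
step_arm --moves '[[[-0.01,0.03,0],[0,0,0]],[[-0.02,0.06,0],[0,0,0]],[[-0.03,0.09,0],[0,0,0]],[[-0.035,0.105,0],[0,0,0]],[[-0.035,0.105,0],[0,0,0]]]'

```text
time_s: 6.48
tool_pos: [0.5148, 0.3677, 0.217]
tcp_rot: [0.007, -3.138, -0.0]
ft_force: [-0.3, -0.8, -6.1]
opening: 0.0179
gripper_force: 79.2
```

Request:
step_arm --moves '[[[0,0,-0.025],[0,0,0]],[[0,0,-0.055],[0,0,0]],[[0,0,-0.085],[0,0,0]],[[0,0,-0.115],[0,0,0]],[[0,0,-0.145],[0,0,0]]]'

```text
time_s: 6.9
tool_pos: [0.5168, 0.3634, 0.0713]
tcp_rot: [-0.0, -3.14, 0.002]
ft_force: [0.1, 0.7, -5.5]
opening: 0.0186
gripper_force: 79.3
```

Request:
step_arm --moves '[[[0,0,-0.02],[0,0,0]],[[0,0,-0.04],[0,0,0]],[[0,0,-0.05],[0,0,0]],[[0,0,-0.05],[0,0,0]],[[0,0,-0.05],[0,0,0]]]'

```text
time_s: 7.32
tool_pos: [0.5172, 0.364, 0.0235]
tcp_rot: [-0.0, -3.14, 0.001]
ft_force: [-0.3, -0.1, -5.2]
opening: 0.0179
gripper_force: 79.1
```

Request:
step_arm --moves '[[[0,0,-0.01],[0,0,0]],[[0,0,-0.016],[0,0,0]],[[0,0,-0.021],[0,0,0]],[[0,0,-0.021],[0,0,0]],[[0,0,-0.021],[0,0,0]]]'

```text
time_s: 7.73
tool_pos: [0.5174, 0.3645, 0.003]
tcp_rot: [0.0, -3.141, 0.0]
ft_force: [0.2, -0.5, -6.0]
opening: 0.0185
gripper_force: 79.3
```

Request:
step_arm --moves '[[[0,0,0],[0,0,0]],[[0,0,0],[0,0,0]],[[0,0,0],[0,0,0]],[[0,0,0],[0,0,0]],[[0,0,0],[0,0,0]]]' --claw 1

```text
time_s: 8.15
tool_pos: [0.5183, 0.3649, 0.0041]
tcp_rot: [-0.0, 3.14, 0.001]
ft_force: [0.7, 0.2, -0.3]
opening: 0.0775
gripper_force: 0.0
```

Request:
step_arm --moves '[[[0,0,0],[0,0,0]],[[0,0,0],[0,0,0]],[[0,0,0.025],[0,0,0]],[[0,0,0.065],[0,0,0]],[[0,0,0.105],[0,0,0]]]'

```text
time_s: 8.57
tool_pos: [0.5161, 0.3639, 0.1076]
tcp_rot: [0.0, -3.138, 0.003]
ft_force: [2.0, 0.1, 0.9]
opening: 0.0852
gripper_force: 0.0
```

Request:
step_arm --moves '[[[0,0,0.04],[0,0,0]],[[0,0,0.08],[0,0,0]],[[0,0,0.12],[0,0,0]],[[0,0,0.16],[0,0,0]],[[0,0,0.16],[0,0,0]]]'

```text
time_s: 8.98
tool_pos: [0.5214, 0.3665, 0.2792]
tcp_rot: [-0.001, 3.127, 0.01]
ft_force: [1.5, -0.0, 2.1]
opening: 0.0853
gripper_force: 0.0
```

Run:
```python
from h import *
c=cam("top","t2.png")
W=cloud(c).reshape(-1,3)
c2=cam("wrist","w3.png"); find(c2,"wrist","lock_bar_c"); W2=cloud(c2).reshape(-1,3)
m=(abs(W2[:,1]-.365)<.03)&(W2[:,2]>.01)&(W2[:,2]<.04); print(m.sum(),np.percentile(W2[m],[1,50,99],axis=0).round(4))
m=(abs(W[:,0]-.6)<.05)&(abs(W[:,1]-.13)<.08)&(W[:,2]>.09)&(W[:,2]<.15);print("pan z",np.median(W[m,2]))
```

```text
wrist lock_bar_c land 0.96 [0.521 0.363 0.009] [314 186] [93 96 99]
4990 [[0.3685 0.3548 0.0179]
 [0.4887 0.3645 0.02  ]
 [0.6609 0.3744 0.0219]]
pan z 0.1388881493084182
```

View pics/t2.png

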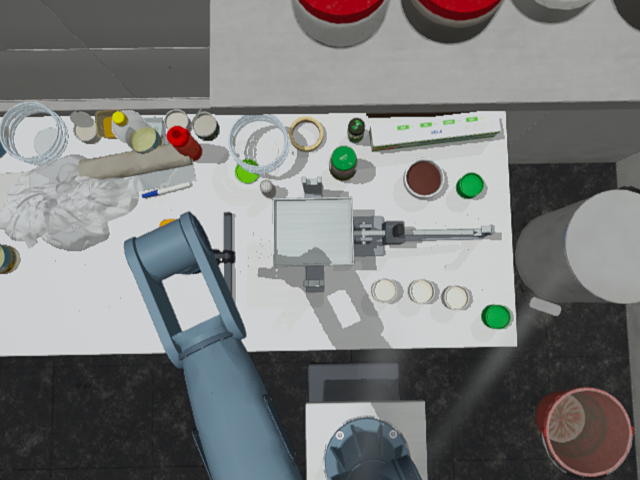

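The bar lies flat at (0.52,0.364) (column 228 in the top picture), well clear of the balance. Pan is now up at 0.139. Next are the tins, starting with the one at (0.447,-0.057).

Request:
step_arm --moves '[[[-0.005,-0.04,0],[0,0,0]],[[-0.011,-0.08,0],[0,0,0]],[[-0.017,-0.12,0],[0,0,0]],[[-0.023,-0.16,0],[0,0,0]],[[-0.029,-0.2,0],[0,0,0]]]'

```text
time_s: 9.55
tool_pos: [0.4866, 0.163, 0.2655]
tcp_rot: [0.001, -3.137, 0.001]
ft_force: [0.8, 0.3, -0.6]
opening: 0.0854
gripper_force: 0.0
```

Request:
step_arm --moves '[[[-0.01,-0.04,0],[0,0,0]],[[-0.02,-0.08,0],[0,0,0]],[[-0.03,-0.12,0],[0,0,0]],[[-0.04,-0.16,0],[0,0,0]],[[-0.044,-0.2,0],[0,0,0]]]'

```text
time_s: 9.97
tool_pos: [0.4421, -0.0364, 0.266]
tcp_rot: [0.001, -3.138, -0.002]
ft_force: [0.7, -0.7, 0.9]
opening: 0.0851
gripper_force: 0.0
```

Request:
step_arm --moves '[[[0,-0.02,-0.03],[0,0,0]],[[0,-0.02,-0.06],[0,0,0]],[[0,-0.02,-0.09],[0,0,0]],[[0,-0.02,-0.11],[0,0,0]],[[0,-0.02,-0.11],[0,0,0]]]'

```text
time_s: 10.38
tool_pos: [0.4397, -0.0538, 0.1519]
tcp_rot: [-0.001, -3.13, -0.008]
ft_force: [-1.6, 1.0, -0.5]
opening: 0.0851
gripper_force: 0.0
```

```bash
cat >> h.py <<'E'
def tins(c,zlo=.035,zhi=.07,xr=(.28,.56),yr=(-.4,.02)):
    W=cloud(c); m=(W[...,2]>zlo)&(W[...,2]<zhi)&(W[...,0]>xr[0])&(W[...,0]<xr[1])&(W[...,1]>yr[0])&(W[...,1]<yr[1])
    k=cv2.connectedComponentsWithStats(m.astype(np.uint8))
    for i in range(1,k[0]):
        if k[2][i,4]>30:
            s=W[k[1]==i]; r=s[s[:,2]>np.percentile(s[:,2],97)-.006]
            (a,b),rad=cv2.minEnclosingCircle(r[:,:2].astype(np.float32))
            print("tin",k[2][i,:5],"c",round(a,4),round(b,4),"r",round(rad,4),"z",s[:,2].max().round(4),c["pixels"][k[1]==i].mean(0).round())
E
python3 - <<'E'
from h import *
print(pose()[1].round(4),np.round(arm.state()["joints"],2))
c=cam("wrist","w4.png"); tins(c); find(c,"wrist","tin0_c")
c=cam("top"); tins(c)
E
```

```text
[ 0.4397 -0.0538  0.1519] [-0.39 -0.02  1.99  0.    1.18 -1.96]
tin [   0  165  103   95 7762] c 0.4241 -0.2434 r 0.0338 z 0.0547 [125. 124. 115.]
tin [ 129  191   98   92 6920] c 0.442 -0.1533 r 0.0336 z 0.0545 [141. 139. 130.]
tin [ 270  195   93   92 6487] c 0.4461 -0.0541 r 0.0333 z 0.0542 [175. 175. 166.]
wrist tin0_c land 0.59 [ 0.426 -0.246  0.025] [ 64 209] [150 146 134]
tin [443 285  26  25 468] c 0.4267 -0.2453 r 0.0335 z 0.0608 [142. 139. 129.]
tin [484 304  27  25 478] c 0.3733 -0.3529 r 0.0332 z 0.0609 [ 18. 142.  64.]
```

Request:
step_arm --moves '[[[0.006,-0.001,0],[0,0,0]],[[0.006,-0.001,-0.025],[0,0,0]],[[0.006,-0.001,-0.055],[0,0,0]],[[0.006,-0.001,-0.075],[0,0,0]],[[0.006,-0.001,-0.075],[0,0,0]]]'

```text
time_s: 10.95
tool_pos: [0.4492, -0.0556, 0.081]
tcp_rot: [0.001, -3.137, -0.003]
ft_force: [-0.5, 0.6, -0.1]
opening: 0.0852
gripper_force: 0.0
```

Request:
step_arm --moves '[[[0,0,0],[0,0,0]],[[0,0,0],[0,0,0]]]'

```text
time_s: 11.12
tool_pos: [0.4523, -0.0569, 0.0851]
tcp_rot: [-0.001, 3.139, -0.002]
ft_force: [0.6, 0.2, -0.6]
opening: 0.0857
gripper_force: 0.0
```

Request:
step_arm --moves '[[[-0.006,0.002,-0.005],[0,0,0]],[[-0.006,0.002,-0.03],[0,0,0]],[[-0.006,0.002,-0.055],[0,0,0]],[[-0.006,0.002,-0.069],[0,0,0]],[[-0.006,0.002,-0.069],[0,0,0]]]'

```text
time_s: 11.53
tool_pos: [0.4429, -0.0537, 0.0127]
tcp_rot: [0.0, -3.138, -0.002]
ft_force: [-0.3, 0.0, 0.4]
opening: 0.0856
gripper_force: 0.0
```

Request:
step_arm --moves '[[[0,0,0],[0,0,0]],[[0,0,0],[0,0,0]],[[0,0,0],[0,0,0]],[[0,0,0],[0,0,0]],[[0,0,0],[0,0,0]]]' --claw 0 --squeeze 30

```text
time_s: 11.95
tool_pos: [0.4459, -0.0548, 0.0158]
tcp_rot: [-0.0, 3.139, -0.002]
ft_force: [-1.3, 1.1, 7.4]
opening: 0.0648
gripper_force: 34.4
```

Request:
step_arm --moves '[[[0,0,0],[0,0,0]],[[0,0,0.02],[0,0,0]],[[0,0,0.05],[0,0,0]],[[0,0,0.09],[0,0,0]],[[0,0,0.13],[0,0,0]]]'

```text
time_s: 12.37
tool_pos: [0.4436, -0.054, 0.1455]
tcp_rot: [0.0, -3.14, -0.001]
ft_force: [0.8, -0.4, -2.9]
opening: 0.0648
gripper_force: 35.0
```

Request:
step_arm --moves '[[[0.0,0.0,0.035],[0,0,0]],[[0.01,0.01,0.07],[0,0,0]],[[0.035,0.035,0.09],[0,0,0]],[[0.06,0.06,0.09],[0,0,0]],[[0.085,0.09,0.09],[0,0,0]]]'

```text
time_s: 12.78
tool_pos: [0.5319, 0.0357, 0.2376]
tcp_rot: [0.002, 3.135, -0.002]
ft_force: [-0.1, 0.2, -1.5]
opening: 0.0651
gripper_force: 35.0
```

Request:
step_arm --moves '[[[0.025,0.03,0],[0,0,0]],[[0.05,0.06,0],[0,0,0]],[[0.075,0.09,0],[0,0,0]],[[0.1,0.12,0],[0,0,0]],[[0.11,0.142,0],[0,0,0]]]'

```text
time_s: 13.2
tool_pos: [0.6416, 0.1801, 0.2343]
tcp_rot: [-0.002, 3.14, 0.001]
ft_force: [-0.9, -1.2, -1.0]
opening: 0.0652
gripper_force: 35.0
```

Request:
step_arm --moves '[[[0,0,0],[0,0,0]],[[0,0,0],[0,0,0]],[[0,0,0],[0,0,0]]]'

```text
time_s: 13.45
tool_pos: [0.6391, 0.1774, 0.2341]
tcp_rot: [0.001, -3.141, 0.001]
ft_force: [0.3, 0.7, -1.7]
opening: 0.0647
gripper_force: 35.0
```

Request:
step_arm --moves '[[[0,0,-0.03],[0,0,0]],[[0,0,-0.06],[0,0,0]],[[0,0,-0.075],[0,0,0]],[[0,0,-0.08],[0,0,0]],[[0,0,-0.085],[0,0,0]]]'

```text
time_s: 13.87
tool_pos: [0.6392, 0.1764, 0.149]
tcp_rot: [-0.002, -3.141, 0.0]
ft_force: [0.7, -0.5, -0.8]
opening: 0.065
gripper_force: 35.0
```

Request:
step_arm --moves '[[[0,0,-0.004],[0,0,0]],[[0,0,-0.008],[0,0,0]],[[0,0,-0.012],[0,0,0]],[[0,0,-0.016],[0,0,0]],[[0,0,-0.018],[0,0,0]]]'

```text
time_s: 14.28
tool_pos: [0.6401, 0.1775, 0.1315]
tcp_rot: [-0.0, 3.14, -0.0]
ft_force: [-0.4, -0.7, -0.4]
opening: 0.0651
gripper_force: 35.1
```

Request:
step_arm --moves '[[[0,0,0],[0,0,0]],[[0,0,0],[0,0,0]],[[0,0,0],[0,0,0]]]'

```text
time_s: 14.53
tool_pos: [0.6397, 0.1777, 0.1314]
tcp_rot: [-0.0, 3.141, 0.0]
ft_force: [0.2, -0.3, -0.1]
opening: 0.0648
gripper_force: 35.1
```

Request:
step_arm --moves '[[[0,0,-0.002],[0,0,0]],[[0,0,-0.004],[0,0,0]],[[0,0,-0.004],[0,0,0]],[[0,0,-0.004],[0,0,0]]]'

```text
time_s: 14.87
tool_pos: [0.6396, 0.1776, 0.127]
tcp_rot: [0.0, -3.141, -0.0]
ft_force: [0.2, -0.6, -0.3]
opening: 0.0647
gripper_force: 35.1
```

Request:
step_arm --moves '[[[0,0,0],[0,0,0]],[[0,0,0],[0,0,0]],[[0,0,0],[0,0,0]],[[0,0,0],[0,0,0]],[[0,0,0],[0,0,0]]]' --claw 0.92

```text
time_s: 15.28
tool_pos: [0.6396, 0.1777, 0.1273]
tcp_rot: [-0.0, 3.142, 0.0]
ft_force: [-0.1, -0.3, -0.2]
opening: 0.0786
gripper_force: 0.0
```

Request:
step_arm --moves '[[[0,0,0.01],[0,0,0]],[[0,0,0.04],[0,0,0]],[[0,0,0.08],[0,0,0]],[[0,0,0.11],[0,0,0]],[[-0.02,-0.03,0.11],[0,0,0]]]'

```text
time_s: 15.7
tool_pos: [0.6255, 0.1512, 0.2473]
tcp_rot: [-0.006, 3.125, 0.005]
ft_force: [0.8, -0.5, 0.8]
opening: 0.0783
gripper_force: 0.0
```

Run:
```python
from h import *
print(pose()[1].round(4),np.round(arm.state()["joints"],2))
c=cam("wrist","w5.png"); tins(c); tins(c,.14,.2,(.51,.69),(.03,.25)); 
W=cloud(c).reshape(-1,3); m=(abs(W[:,0]-.58)<.05)&(abs(W[:,1]-.1)<.05)&(W[:,2]>.09)&(W[:,2]<.15);print("pan z",np.median(W[m,2]))
```

```text
[0.6255 0.1512 0.2473] [ 0.05  0.31  1.42  0.    1.4  -1.52]
tin [ 308  205   97   98 7372] c 0.6398 0.1777 r 0.0333 z 0.1649 [179. 179. 170.]
pan z 0.11085184257541181
```

Request:
step_arm --moves '[[[-0.02,-0.034,0],[0,0,0]],[[-0.04,-0.068,0],[0,0,0]],[[-0.06,-0.102,0],[0,0,0]],[[-0.08,-0.136,0],[0,0,0]],[[-0.1,-0.17,0],[0,0,0]]]' --claw 0.92

```text
time_s: 16.17
tool_pos: [0.5185, -0.0236, 0.2379]
tcp_rot: [-0.001, 3.141, -0.001]
ft_force: [1.0, -1.4, -0.2]
opening: 0.0787
gripper_force: 0.0
```

Request:
step_arm --moves '[[[-0.02,-0.03,-0.01],[0,0,0]],[[-0.04,-0.06,-0.03],[0,0,0]],[[-0.06,-0.09,-0.05],[0,0,0]],[[-0.075,-0.12,-0.07],[0,0,0]],[[-0.08,-0.132,-0.1],[0,0,0]]]'

```text
time_s: 16.58
tool_pos: [0.4394, -0.1583, 0.1391]
tcp_rot: [0.003, 3.138, -0.006]
ft_force: [1.0, -0.1, -0.3]
opening: 0.0784
gripper_force: 0.0
```

Request:
step_arm --moves '[[[0,0,0],[0,0,0]],[[0,0,0],[0,0,0]],[[0,0,0],[0,0,0]]]'

```text
time_s: 16.83
tool_pos: [0.4405, -0.1544, 0.1386]
tcp_rot: [-0.0, 3.14, -0.001]
ft_force: [-0.6, 0.0, -0.8]
opening: 0.0787
gripper_force: 0.0
```

Run:
```python
from h import *
print(pose()[1].round(4))
c=cam("wrist","w6.png"); tins(c)
```

```text
[ 0.4405 -0.1544  0.1386]
tin [   0   79   67  109 5525] c 0.3718 -0.3477 r 0.0326 z 0.0549 [21. 91. 40.]
tin [ 130  165  106   99 8060] c 0.4243 -0.2434 r 0.0337 z 0.0543 [128. 126. 117.]
tin [ 270  191   98   97 7104] c 0.4425 -0.1534 r 0.0335 z 0.0541 [162. 161. 153.]
```

Request:
step_arm --moves '[[[0.002,0,-0.02],[0,0,0]],[[0.002,0,-0.045],[0,0,0]],[[0.002,0,-0.065],[0,0,0]],[[0.002,0,-0.065],[0,0,0]],[[0.002,0,-0.065],[0,0,0]]]'

```text
time_s: 17.3
tool_pos: [0.4422, -0.1536, 0.0729]
tcp_rot: [0.003, -3.141, -0.0]
ft_force: [0.6, -0.3, -0.7]
opening: 0.0787
gripper_force: 0.0
```

Request:
step_arm --moves '[[[0,0,0],[0,0,0]],[[0,0,0],[0,0,0]]]'

```text
time_s: 17.47
tool_pos: [0.4432, -0.1549, 0.0742]
tcp_rot: [-0.002, 3.139, -0.003]
ft_force: [0.9, 0.1, -0.3]
opening: 0.0786
gripper_force: 0.0
```

Request:
step_arm --moves '[[[0,0.001,-0.015],[0,0,0]],[[0,0.001,-0.035],[0,0,0]],[[0,0.001,-0.05],[0,0,0]],[[0,0.001,-0.058],[0,0,0]],[[0,0.001,-0.058],[0,0,0]]]'

```text
time_s: 17.88
tool_pos: [0.4412, -0.1531, 0.0137]
tcp_rot: [0.0, -3.14, -0.001]
ft_force: [-0.7, 0.1, -0.4]
opening: 0.0782
gripper_force: 0.0
```

Request:
step_arm --moves '[[[0,0,0],[0,0,0]],[[0,0,0],[0,0,0]],[[0,0,0],[0,0,0]],[[0,0,0],[0,0,0]],[[0,0,0],[0,0,0]]]' --claw 0 --squeeze 30

```text
time_s: 18.3
tool_pos: [0.4425, -0.1539, 0.0153]
tcp_rot: [-0.0, 3.14, -0.002]
ft_force: [-0.4, 0.1, 7.2]
opening: 0.0653
gripper_force: 34.4
```

Request:
step_arm --moves '[[[0,0,0],[0,0,0]],[[0,0,0.02],[0,0,0]],[[0,0,0.05],[0,0,0]],[[0,0,0.09],[0,0,0]],[[0,0,0.13],[0,0,0]]]'

```text
time_s: 18.72
tool_pos: [0.4404, -0.1526, 0.1448]
tcp_rot: [0.0, -3.139, -0.003]
ft_force: [1.8, -1.1, -2.0]
opening: 0.0652
gripper_force: 35.0
```

Request:
step_arm --moves '[[[0.0,0.0,0.035],[0,0,0]],[[0.005,0.015,0.07],[0,0,0]],[[0.015,0.05,0.09],[0,0,0]],[[0.028,0.085,0.09],[0,0,0]],[[0.04,0.12,0.09],[0,0,0]]]'

```text
time_s: 19.13
tool_pos: [0.4828, -0.0327, 0.2365]
tcp_rot: [0.002, 3.137, -0.002]
ft_force: [1.5, -0.2, -2.4]
opening: 0.0648
gripper_force: 35.1
```

Request:
step_arm --moves '[[[0.015,0.038,0],[0,0,0]],[[0.03,0.076,0],[0,0,0]],[[0.043,0.114,0],[0,0,0]],[[0.056,0.152,0],[0,0,0]],[[0.069,0.185,0],[0,0,0]]]'

```text
time_s: 19.55
tool_pos: [0.5504, 0.1542, 0.234]
tcp_rot: [0.002, -3.141, -0.0]
ft_force: [0.4, -1.1, -1.4]
opening: 0.0653
gripper_force: 35.1
```

Request:
step_arm --moves '[[[0.005,0.015,0],[0,0,0]],[[0.01,0.026,0],[0,0,0]],[[0.01,0.026,0],[0,0,0]],[[0.01,0.026,0],[0,0,0]],[[0.01,0.026,0],[0,0,0]]]'

```text
time_s: 19.97
tool_pos: [0.5603, 0.1764, 0.234]
tcp_rot: [-0.001, -3.141, 0.001]
ft_force: [-0.6, -0.1, -1.9]
opening: 0.065
gripper_force: 35.1
```

Request:
step_arm --moves '[[[0,0.001,-0.03],[0,0,0]],[[0,0.001,-0.06],[0,0,0]],[[0,0.001,-0.08],[0,0,0]],[[0,0.001,-0.09],[0,0,0]],[[0,0.001,-0.095],[0,0,0]]]'

```text
time_s: 20.38
tool_pos: [0.5595, 0.1772, 0.1375]
tcp_rot: [-0.002, -3.139, 0.001]
ft_force: [-0.4, 0.1, -1.8]
opening: 0.0648
gripper_force: 35.0
```

Request:
step_arm --moves '[[[0,0,-0.003],[0,0,0]],[[0,0,-0.006],[0,0,0]],[[0,0,-0.009],[0,0,0]],[[0,0,-0.011],[0,0,0]],[[0,0,-0.011],[0,0,0]]]'

```text
time_s: 20.8
tool_pos: [0.5609, 0.1786, 0.1286]
tcp_rot: [-0.001, 3.141, 0.0]
ft_force: [0.4, -0.0, -1.7]
opening: 0.0653
gripper_force: 35.1
```

Request:
step_arm --moves '[[[0,0,0],[0,0,0]],[[0,0,0],[0,0,0]]]'

```text
time_s: 20.97
tool_pos: [0.5609, 0.1787, 0.1287]
tcp_rot: [-0.001, 3.141, 0.0]
ft_force: [0.2, 0.7, -2.6]
opening: 0.0646
gripper_force: 35.1
```

Still hanging, so I'll lower about 2 mm more and release.

Request:
step_arm --moves '[[[0,0,-0.001],[0,0,0]],[[0,0,-0.002],[0,0,0]],[[0,0,-0.002],[0,0,0]],[[0,0,-0.002],[0,0,0]]]'

```text
time_s: 21.3
tool_pos: [0.5605, 0.1786, 0.1261]
tcp_rot: [0.0, -3.141, 0.0]
ft_force: [-0.4, 0.1, -1.5]
opening: 0.0652
gripper_force: 35.1
```

Request:
step_arm --moves '[[[0,0,0],[0,0,0]],[[0,0,0],[0,0,0]],[[0,0,0],[0,0,0]],[[0,0,0],[0,0,0]],[[0,0,0],[0,0,0]]]' --claw 0.92

```text
time_s: 21.72
tool_pos: [0.5608, 0.1786, 0.1264]
tcp_rot: [-0.0, 3.141, 0.0]
ft_force: [-0.6, -0.1, 0.9]
opening: 0.0785
gripper_force: 0.0
```

Request:
step_arm --moves '[[[0,0,0.01],[0,0,0]],[[0,0,0.04],[0,0,0]],[[0,0,0.08],[0,0,0]],[[0,0,0.11],[0,0,0]],[[-0.01,-0.03,0.11],[0,0,0]]]'

```text
time_s: 22.13
tool_pos: [0.5554, 0.152, 0.2453]
tcp_rot: [-0.006, 3.127, 0.004]
ft_force: [0.8, -0.8, 1.0]
opening: 0.0784
gripper_force: 0.0
```

Run:
```python
from h import *
print(pose()[1].round(4))
c=cam("wrist","w7.png"); tins(c); tins(c,.14,.2,(.51,.69),(.03,.25));
```

```text
[0.5554 0.152  0.2453]
tin [ 308  194  100   99 7561] c 0.5608 0.1792 r 0.0338 z 0.1649 [180. 181. 172.]
tin [ 307  295   90   90 6278] c 0.6398 0.1776 r 0.0337 z 0.165 [168. 168. 160.]
```

Request:
step_arm --moves '[[[-0.012,-0.038,0],[0,0,0]],[[-0.024,-0.076,0],[0,0,0]],[[-0.036,-0.114,0],[0,0,0]],[[-0.048,-0.152,0],[0,0,0]],[[-0.06,-0.19,0],[0,0,0]]]'

```text
time_s: 22.6
tool_pos: [0.4896, -0.0428, 0.2367]
tcp_rot: [-0.001, 3.141, -0.0]
ft_force: [0.6, -0.7, 0.6]
opening: 0.0785
gripper_force: 0.0
```

Request:
step_arm --moves '[[[-0.014,-0.038,0],[0,0,0]],[[-0.028,-0.076,0],[0,0,0]],[[-0.042,-0.114,-0.01],[0,0,0]],[[-0.056,-0.15,-0.02],[0,0,0]],[[-0.068,-0.182,-0.03],[0,0,0]]]'

```text
time_s: 23.02
tool_pos: [0.4215, -0.2256, 0.2067]
tcp_rot: [0.001, 3.141, -0.002]
ft_force: [1.4, -0.1, -0.1]
opening: 0.0784
gripper_force: 0.0
```

Request:
step_arm --moves '[[[-0.002,-0.024,-0.02],[0,0,0]],[[-0.002,-0.024,-0.05],[0,0,0]],[[-0.002,-0.024,-0.07],[0,0,0]],[[-0.002,-0.024,-0.07],[0,0,0]],[[-0.002,-0.024,-0.07],[0,0,0]]]'

```text
time_s: 23.43
tool_pos: [0.4199, -0.2469, 0.1359]
tcp_rot: [-0.0, -3.14, -0.003]
ft_force: [0.9, -0.4, -0.5]
opening: 0.0786
gripper_force: 0.0
```

Run:
```python
from h import *
print(pose()[1].round(4))
c=cam("wrist","w8.png"); tins(c)
```

```text
[ 0.4199 -0.2469  0.1359]
tin [  94  113  114  107 9334] c 0.3713 -0.3515 r 0.0337 z 0.0547 [32. 91. 46.]
tin [ 273  196   99   97 7261] c 0.4239 -0.2437 r 0.0333 z 0.0541 [162. 162. 153.]
```

Request:
step_arm --moves '[[[0.004,0.003,-0.02],[0,0,0]],[[0.004,0.003,-0.045],[0,0,0]],[[0.004,0.003,-0.062],[0,0,0]],[[0.004,0.003,-0.062],[0,0,0]],[[0.004,0.003,-0.062],[0,0,0]]]'

```text
time_s: 23.9
tool_pos: [0.4253, -0.2445, 0.0754]
tcp_rot: [-0.002, 3.141, -0.001]
ft_force: [0.3, -0.2, 0.3]
opening: 0.0785
gripper_force: 0.0
```

Request:
step_arm --moves '[[[0,0,0],[0,0,0]],[[0,0,0],[0,0,0]]]'

```text
time_s: 24.07
tool_pos: [0.426, -0.2454, 0.0764]
tcp_rot: [-0.001, 3.139, -0.004]
ft_force: [0.1, -0.3, -0.7]
opening: 0.0786
gripper_force: 0.0
```

Request:
step_arm --moves '[[[-0.002,0.001,-0.015],[0,0,0]],[[-0.002,0.001,-0.035],[0,0,0]],[[-0.002,0.001,-0.05],[0,0,0]],[[-0.002,0.001,-0.06],[0,0,0]],[[-0.002,0.001,-0.06],[0,0,0]]]'

```text
time_s: 24.48
tool_pos: [0.4221, -0.2429, 0.0134]
tcp_rot: [0.0, -3.14, -0.002]
ft_force: [-0.9, 1.0, -1.0]
opening: 0.0785
gripper_force: 0.0
```

Request:
step_arm --moves '[[[0,0,0],[0,0,0]],[[0,0,0],[0,0,0]],[[0,0,0],[0,0,0]],[[0,0,0],[0,0,0]],[[0,0,0],[0,0,0]]]' --claw 0 --squeeze 30

```text
time_s: 24.9
tool_pos: [0.4234, -0.2441, 0.0153]
tcp_rot: [-0.0, 3.14, -0.002]
ft_force: [0.4, 0.8, 5.1]
opening: 0.0646
gripper_force: 34.4
```

Request:
step_arm --moves '[[[0,0,0],[0,0,0]],[[0,0,0.02],[0,0,0]],[[0,0,0.05],[0,0,0]],[[0,0,0.09],[0,0,0]],[[0,0,0.13],[0,0,0]]]'

```text
time_s: 25.32
tool_pos: [0.4214, -0.2422, 0.1445]
tcp_rot: [0.0, -3.139, -0.004]
ft_force: [1.3, -1.0, -2.5]
opening: 0.0649
gripper_force: 35.2
```

Request:
step_arm --moves '[[[0.0,0.0,0.035],[0,0,0]],[[0.005,0.01,0.07],[0,0,0]],[[0.02,0.035,0.09],[0,0,0]],[[0.035,0.07,0.09],[0,0,0]],[[0.05,0.105,0.09],[0,0,0]]]'

```text
time_s: 25.73
tool_pos: [0.4737, -0.1382, 0.2363]
tcp_rot: [0.003, 3.138, -0.003]
ft_force: [0.5, -0.1, -3.0]
opening: 0.0647
gripper_force: 35.2
```

Request:
step_arm --moves '[[[0.02,0.035,0],[0,0,0]],[[0.04,0.07,0],[0,0,0]],[[0.06,0.105,0],[0,0,0]],[[0.08,0.14,0],[0,0,0]],[[0.1,0.175,0],[0,0,0]]]'

```text
time_s: 26.15
tool_pos: [0.5728, 0.0387, 0.2338]
tcp_rot: [0.001, -3.141, -0.0]
ft_force: [1.0, -0.6, -2.6]
opening: 0.0647
gripper_force: 35.2
```

Request:
step_arm --moves '[[[0.013,0.022,0],[0,0,0]],[[0.026,0.042,0],[0,0,0]],[[0.026,0.042,-0.02],[0,0,0]],[[0.026,0.042,-0.05],[0,0,0]],[[0.026,0.042,-0.07],[0,0,0]]]'

```text
time_s: 26.57
tool_pos: [0.5975, 0.0795, 0.1617]
tcp_rot: [0.002, -3.139, -0.0]
ft_force: [-0.5, -0.8, -2.6]
opening: 0.0649
gripper_force: 35.1
```

Request:
step_arm --moves '[[[0,0,-0.01],[0,0,0]],[[0,0,-0.015],[0,0,0]],[[0,0,-0.02],[0,0,0]],[[0,0,-0.025],[0,0,0]],[[0,0,-0.03],[0,0,0]]]'

```text
time_s: 26.98
tool_pos: [0.5996, 0.0784, 0.1353]
tcp_rot: [0.0, 3.139, -0.0]
ft_force: [0.2, 0.3, -1.0]
opening: 0.0643
gripper_force: 35.2
```

Request:
step_arm --moves '[[[0,0,-0.002],[0,0,0]],[[0,0,-0.004],[0,0,0]],[[0,0,-0.006],[0,0,0]],[[0,0,-0.006],[0,0,0]],[[0,0,-0.006],[0,0,0]]]'

```text
time_s: 27.4
tool_pos: [0.5987, 0.0786, 0.1284]
tcp_rot: [-0.0, 3.141, -0.0]
ft_force: [0.3, -0.3, -1.2]
opening: 0.0648
gripper_force: 35.2
```

Request:
step_arm --moves '[[[0,0.002,-0.001],[0,0,0]],[[0,0.002,-0.002],[0,0,0]],[[0,0.002,-0.002],[0,0,0]],[[0,0.002,-0.002],[0,0,0]]]'

```text
time_s: 27.73
tool_pos: [0.5986, 0.0807, 0.1262]
tcp_rot: [0.001, -3.142, -0.0]
ft_force: [-0.8, -0.1, -2.4]
opening: 0.0647
gripper_force: 35.2
```

Request:
step_arm --moves '[[[0,0,0],[0,0,0]],[[0,0,0],[0,0,0]],[[0,0,0],[0,0,0]],[[0,0,0],[0,0,0]],[[0,0,0],[0,0,0]]]' --claw 0.92

```text
time_s: 28.15
tool_pos: [0.5988, 0.0806, 0.1265]
tcp_rot: [-0.0, 3.141, -0.0]
ft_force: [0.2, 0.9, -0.9]
opening: 0.0784
gripper_force: 0.0
```

Request:
step_arm --moves '[[[0,0,0.01],[0,0,0]],[[0,0,0.04],[0,0,0]],[[0,0,0.08],[0,0,0]],[[0,0,0.12],[0,0,0]],[[-0.02,-0.03,0.15],[0,0,0]]]'

```text
time_s: 28.57
tool_pos: [0.5834, 0.0565, 0.2782]
tcp_rot: [-0.006, 3.135, 0.002]
ft_force: [0.5, -1.3, 1.5]
opening: 0.0787
gripper_force: 0.0
```

Run:
```python
from h import *
print(pose()[1].round(4))
c=cam("wrist","w9.png"); tins(c); tins(c,.14,.18,(.51,.69),(.03,.25)); find(c,"wrist","poise_grip"); find(c,"wrist","tin0_c",pmin=.05)
c=cam("top"); find(c,"top","tin0_c",8,pmin=.05); find(c,"top","tin0_c",8,"spot_in",pmin=.05)
```

```text
[0.5834 0.0565 0.2782]
tin [ 433  149  100   91 7018] c 0.5606 0.1789 r 0.0338 z 0.1646 [185. 186. 177.]
tin [ 306  199   87   87 5810] c 0.5996 0.0808 r 0.0334 z 0.1644 [190. 190. 182.]
tin [ 422  247   89   83 5314] c 0.6398 0.1773 r 0.0335 z 0.1647 [177. 178. 170.]
wrist poise_grip land 0.83 [ 0.599 -0.072  0.152] [154 241] [55 56 56]
wrist tin0_c land 0.8 [ 0.728 -0.296  0.029] [ 27 305] [ 52 169  84]
wrist tin0_c land 0.57 [0.6   0.078 0.137] [344 236] [214 216 209]
top tin0_c land 0.7 [ 0.729 -0.299  0.02 ] [469 185] [ 10 162  70]
top tin0_c land 0.54 [0.601 0.078 0.135] [332 229] [67 85 98]
top tin0_c spot 0.92 [ 0.726 -0.294  0.038] [469 185] [ 10 162  70]
top tin0_c spot 0.68 [ 0.749 -0.175  0.029] [424 178] [90 54 46]
top tin0_c spot 0.55 [0.578 0.084 0.149] [330 238] [206 208 199]
```

View pics/w9.png

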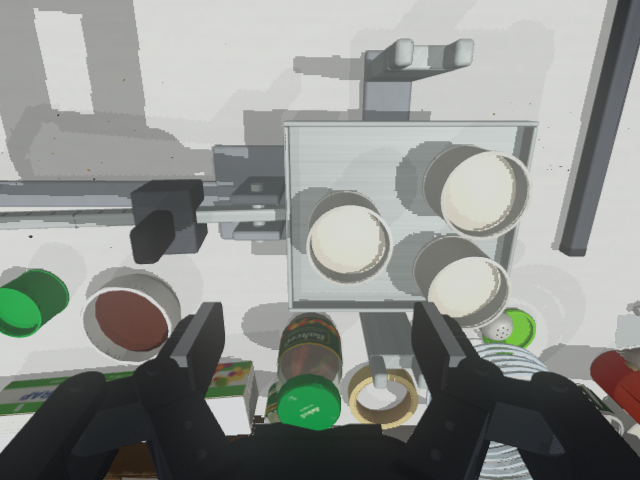

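All three tins stand in the pan: (350,240), (485,190), (470,290) in the wrist picture. No other non-green tin is on the worktop. Next is the counterpoise, whose grip is at (155,240). I'll straddle it with a gap and push it outwards.

Request:
step_arm --moves '[[[0.005,-0.035,0],[0,0,0]],[[0.01,-0.07,0],[0,0,0]],[[0.015,-0.105,0],[0,0,0]],[[0.016,-0.128,0],[0,0,0]],[[0.016,-0.128,0],[0,0,0]]]' --claw 0.55

```text
time_s: 29.28
tool_pos: [0.5964, -0.0778, 0.2704]
tcp_rot: [-0.006, -3.138, 0.001]
ft_force: [-0.6, 0.9, 0.2]
opening: 0.0468
gripper_force: 0.0
```

Request:
step_arm --moves '[[[0,0,0],[0,0,0]],[[0,0,0],[0,0,0]],[[0,0,0],[0,0,0]]]'

```text
time_s: 29.53
tool_pos: [0.5966, -0.0725, 0.272]
tcp_rot: [0.003, -3.14, -0.001]
ft_force: [0.1, -0.2, 0.8]
opening: 0.0471
gripper_force: 0.0
```

```bash
cat >> h.py <<'E'
def poise(c):
    W=cloud(c).reshape(-1,3); m=(abs(W[:,0]-.6)<.022)&(W[:,1]<-.03)&(W[:,1]>-.3)&(W[:,2]>.1)&(W[:,2]<.2)
    m&=(c["pixels"].reshape(-1,3).max(1)<110); q=W[m]
    if len(q)<20: print("no poise"); return
    zt=np.percentile(q[:,2],98); t=q[q[:,2]>zt-.006]; print("grip top z",zt.round(4),"lo/hi",np.percentile(t,[3,97],axis=0).round(4).tolist(),len(t))
def pan(c):
    W=cloud(c).reshape(-1,3); m=(abs(W[:,0]-.6)<.075)&(abs(W[:,1]-.13)<.09)&(W[:,2]>.09)&(W[:,2]<.144); z=W[m,2]
    h,e=np.histogram(z,bins=np.arange(.09,.146,.001)); i=h.argmax(); k=z[abs(z-e[i])<.002]; print("pan z",np.median(k).round(4),len(k),"beam",((np.median(k)-.1255)/.13).round(3))
E
python3 - <<'E'
from h import *
print(pose()[1].round(4))
c=cam("wrist"); poise(c); pan(c); find(c,"wrist","poise_grip")
c=cam("top"); pan(c); 
c=cam("scene"); pan(c); poise(c); find(c,"scene","poise_grip")
E
```

```text
[ 0.5966 -0.0725  0.272 ]
grip top z 0.1791 lo/hi [[0.5815, -0.0775, 0.1741], [0.6059, -0.0614, 0.1795]] 906
pan z 0.1104 14632 beam -0.116
wrist poise_grip land 0.85 [ 0.594 -0.071  0.154] [320 224] [74 75 76]
pan z 0.1091 1027 beam -0.126
pan z 0.1131 593 beam -0.096
grip top z 0.182 lo/hi [[0.584, -0.076, 0.1761], [0.609, -0.0565, 0.1829]] 35
scene poise_grip land 0.72 [ 0.602 -0.074  0.156] [342 199] [15 14 16]
```

Request:
step_arm --moves '[[[0.003,0.001,-0.03],[0,0,0]],[[0.003,0.001,-0.06],[0,0,0]],[[0.003,0.001,-0.09],[0,0,0]],[[0.003,0.001,-0.115],[0,0,0]],[[0.003,0.001,-0.124],[0,0,0]]]'

```text
time_s: 30.2
tool_pos: [0.5973, -0.0719, 0.1446]
tcp_rot: [0.001, -3.135, -0.003]
ft_force: [-1.2, 0.3, -1.2]
opening: 0.0466
gripper_force: 0.0
```

Request:
step_arm --moves '[[[0,-0.008,0],[0,0,0]],[[0,-0.016,0],[0,0,0]],[[0,-0.024,0],[0,0,0]],[[0,-0.032,0],[0,0,0]],[[0,-0.04,0],[0,0,0]]]'

```text
time_s: 30.62
tool_pos: [0.601, -0.1143, 0.151]
tcp_rot: [0.0, 3.138, -0.001]
ft_force: [-0.5, 2.7, 1.4]
opening: 0.0471
gripper_force: 1.6
```

Run:
```python
from h import *
print(pose()[1].round(4))
c=cam("wrist","w10.png"); poise(c); pan(c)
```

```text
[ 0.601  -0.1143  0.151 ]
grip top z 0.1989 lo/hi [[0.587, -0.1592, 0.1933], [0.5978, -0.0691, 0.1999]] 1388
pan z 0.1118 5127 beam -0.105
```

View pics/w10.png

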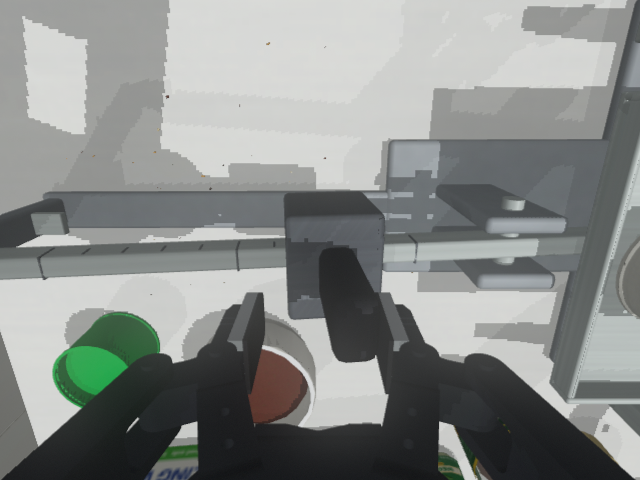

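The inner (right) finger at (400,330) bears on the grip and the poise is sliding. I'll keep pushing outwards.

Request:
step_arm --moves '[[[0,-0.007,0],[0,0,0]],[[0,-0.014,0],[0,0,0]],[[0,-0.021,0],[0,0,0]],[[0,-0.028,0],[0,0,0]],[[0,-0.035,0],[0,0,0]]]'

```text
time_s: 31.08
tool_pos: [0.6, -0.1488, 0.1488]
tcp_rot: [-0.0, 3.141, -0.0]
ft_force: [1.9, 3.4, -0.8]
opening: 0.0469
gripper_force: 1.4
```

Request:
step_arm --moves '[[[0,-0.003,0],[0,0,0]],[[0,-0.006,0],[0,0,0]],[[0,-0.009,0],[0,0,0]],[[0,-0.009,0],[0,0,0]],[[0,-0.009,0],[0,0,0]]]'

```text
time_s: 31.5
tool_pos: [0.5995, -0.1574, 0.1488]
tcp_rot: [0.0, -3.141, 0.001]
ft_force: [-0.4, 0.8, 0.9]
opening: 0.0472
gripper_force: 0.3
```

Run:
```python
from h import *
print(pose()[1].round(4),arm.state()["ft_force"])
c=cam("top"); pan(c); c=cam("wrist"); pan(c)
```

```text
[ 0.5995 -0.1574  0.1488] [-0.42475985  0.78207484  0.89164165]
pan z 0.1152 1032 beam -0.079
pan z nan 0 beam nan
  return _methods._mean(a, axis=axis, dtype=dtype,
  ret = ret.dtype.type(ret / rcount)
```

Request:
step_arm --moves '[[[0,0.007,0],[0,0,0]],[[0,0.014,0],[0,0,0]],[[0,0.014,0],[0,0,0]],[[0,0.014,0],[0,0,0]],[[0,0.014,0],[0,0,0]]]'

```text
time_s: 32.02
tool_pos: [0.5999, -0.1428, 0.1489]
tcp_rot: [-0.001, 3.142, -0.0]
ft_force: [-0.4, -0.6, 0.7]
opening: 0.0467
gripper_force: 0.0
```

Request:
step_arm --moves '[[[0,0,0],[0,0,0]],[[0,0,0],[0,0,0]],[[0,0,0],[0,0,0]],[[0,0,0],[0,0,0]],[[0,0,0],[0,0,0]]]'

```text
time_s: 32.43
tool_pos: [0.5998, -0.1432, 0.1489]
tcp_rot: [0.0, -3.142, 0.0]
ft_force: [1.0, -0.2, -0.5]
opening: 0.0471
gripper_force: 0.0
```

Request:
step_arm --moves '[[[0,0,0],[0,0,0]],[[0,0,0],[0,0,0]],[[0,0,0],[0,0,0]],[[0,0,0],[0,0,0]],[[0,0,0],[0,0,0]]]'

```text
time_s: 32.85
tool_pos: [0.5998, -0.143, 0.1489]
tcp_rot: [0.0, -3.142, -0.0]
ft_force: [-0.2, 0.3, -0.3]
opening: 0.0469
gripper_force: 0.0
```

Request:
step_arm --moves '[[[0,0,0],[0,0,0]],[[0,0,0],[0,0,0]],[[0,0,0],[0,0,0]],[[0,0,0],[0,0,0]],[[0,0,0],[0,0,0]]]'

```text
time_s: 33.27
tool_pos: [0.5999, -0.143, 0.1489]
tcp_rot: [0.0, -3.142, -0.0]
ft_force: [0.5, -0.3, 0.3]
opening: 0.0471
gripper_force: 0.0
```

Run:
```python
from h import *
print(pose()[1].round(4),arm.state()["ft_force"])
c=cam("top"); pan(c)
c=cam("scene"); pan(c); find(c,"scene","poise_grip"); find(c,"scene","index_mark")
c=cam("wrist"); W=cloud(c).reshape(-1,3); p=c["pixels"].reshape(-1,3)
# beam profile: top surface beyond poise along y
for y in np.arange(-.32,-.03,.02):
    m=(abs(W[:,1]-y)<.003)&(abs(W[:,0]-.6)<.004)&(W[:,2]>.05)&(W[:,2]<.14)
    if m.sum()>3: print(round(y,3),np.median(W[m,2]).round(4),m.sum())
```

```text
[ 0.5999 -0.143   0.1489] [ 0.45722879 -0.32058171  0.29413565]
pan z 0.1101 1156 beam -0.118
pan z 0.1131 554 beam -0.096
scene poise_grip land 0.62 [ 0.597 -0.142  0.167] [355 185] [17 19 19]
scene index_mark land 0.96 [ 0.598 -0.323  0.086] [381 177] [56 56 61]
-0.32 0.0759 634
-0.3 0.1292 119
-0.28 0.1262 96
-0.26 0.1239 108
-0.24 0.1217 97
-0.22 0.1194 89
-0.2 0.1172 89
-0.18 0.1151 87
-0.16 0.1311 173
-0.12 0.1264 86
-0.1 0.1061 71
-0.08 0.1039 70
-0.06 0.1016 72
-0.04 0.0994 61
```

Request:
step_arm --moves '[[[0,-0.01,0],[0,0,0]],[[0,-0.018,0],[0,0,0]],[[0,-0.022,0],[0,0,0]],[[0,-0.026,0],[0,0,0]],[[0,-0.026,0],[0,0,0]]]'

```text
time_s: 33.93
tool_pos: [0.5998, -0.1704, 0.1488]
tcp_rot: [-0.001, -3.142, 0.001]
ft_force: [0.2, 0.2, 0.2]
opening: 0.047
gripper_force: 0.0
```

Request:
step_arm --moves '[[[0,0,0],[0,0,0]],[[0,0.008,0],[0,0,0]],[[0,0.014,0],[0,0,0]],[[0,0.014,0],[0,0,0]],[[0,0.014,0],[0,0,0]]]'

```text
time_s: 34.35
tool_pos: [0.5999, -0.1542, 0.1491]
tcp_rot: [-0.002, 3.141, -0.0]
ft_force: [1.3, 0.7, -0.5]
opening: 0.047
gripper_force: 0.0
```

Request:
step_arm --moves '[[[0,0,0],[0,0,0]],[[0,0,0],[0,0,0]],[[0,0,0],[0,0,0]],[[0,0,0],[0,0,0]],[[0,0,0],[0,0,0]]]'

```text
time_s: 34.77
tool_pos: [0.5999, -0.1552, 0.1489]
tcp_rot: [-0.0, 3.142, -0.0]
ft_force: [0.4, -0.0, 0.2]
opening: 0.0471
gripper_force: 0.0
```

Request:
step_arm --moves '[[[0,0,0],[0,0,0]],[[0,0,0],[0,0,0]],[[0,0,0],[0,0,0]],[[0,0,0],[0,0,0]],[[0,0,0],[0,0,0]]]'

```text
time_s: 35.18
tool_pos: [0.5999, -0.155, 0.1489]
tcp_rot: [-0.0, 3.142, 0.0]
ft_force: [0.3, -0.1, 0.9]
opening: 0.0472
gripper_force: 0.0
```

```bash
cat >> h.py <<'E'
def slope(c):
    W=cloud(c).reshape(-1,3); p=c["pixels"].reshape(-1,3)
    Y=[];Z=[]
    for y in np.arange(-.30,-.02,.01):
        m=(abs(W[:,1]-y)<.003)&(abs(W[:,0]-.6)<.004)&(W[:,2]>.06)&(W[:,2]<.14)
        if m.sum()>20: Y.append(y);Z.append(np.median(W[m,2]))
    Y=np.array(Y);Z=np.array(Z); ok=np.ones(len(Y),bool)
    best=max(((i,j) for i in range(len(Y)) for j in range(i+5,len(Y))),key=lambda ij:(abs(Z-Z[ij[0]]-(Z[ij[1]]-Z[ij[0]])/(Y[ij[1]]-Y[ij[0]])*(Y-Y[ij[0]]))<.0012).sum())
    i,j=best; s=(Z[j]-Z[i])/(Y[j]-Y[i]); ok=abs(Z-Z[i]-s*(Y-Y[i]))<.0015; f=np.polyfit(Y[ok],Z[ok],1)
    print("beam angle",f[0].round(4),"inliers",ok.sum(),len(Y),"z at pivot",f[1].round(4))
E
python3 - <<'E'
from h import *
print(pose()[1].round(4))
c=cam("wrist"); slope(c); c=cam("top"); pan(c)
E
```

```text
[ 0.5999 -0.155   0.1489]
beam angle -0.0945 inliers 22 27 z at pivot 0.095
pan z 0.112 1073 beam -0.104
```

Request:
step_arm --moves '[[[0,-0.008,0],[0,0,0]],[[0,-0.014,0],[0,0,0]],[[0,-0.018,0],[0,0,0]],[[0,-0.021,0],[0,0,0]],[[0,-0.021,0],[0,0,0]]]'

```text
time_s: 35.7
tool_pos: [0.5997, -0.1769, 0.1486]
tcp_rot: [-0.001, -3.141, 0.0]
ft_force: [0.7, -0.1, 0.1]
opening: 0.047
gripper_force: 0.0
```

Request:
step_arm --moves '[[[0,0,0],[0,0,0]],[[0,0.008,0],[0,0,0]],[[0,0.014,0],[0,0,0]],[[0,0.014,0],[0,0,0]],[[0,0.014,0],[0,0,0]]]'

```text
time_s: 36.12
tool_pos: [0.6, -0.1612, 0.149]
tcp_rot: [-0.002, 3.141, -0.0]
ft_force: [0.5, 0.5, 0.7]
opening: 0.0465
gripper_force: 0.0
```

Request:
step_arm --moves '[[[0,0,0],[0,0,0]],[[0,0,0],[0,0,0]],[[0,0,0],[0,0,0]],[[0,0,0],[0,0,0]],[[0,0,0],[0,0,0]]]'

```text
time_s: 36.53
tool_pos: [0.5998, -0.1622, 0.1488]
tcp_rot: [0.0, -3.142, 0.0]
ft_force: [0.2, 0.2, -0.2]
opening: 0.0472
gripper_force: 0.0
```

Request:
step_arm --moves '[[[0,0,0],[0,0,0]],[[0,0,0],[0,0,0]],[[0,0,0],[0,0,0]],[[0,0,0],[0,0,0]],[[0,0,0],[0,0,0]]]'

```text
time_s: 36.95
tool_pos: [0.5999, -0.1621, 0.1489]
tcp_rot: [0.0, -3.142, 0.0]
ft_force: [-0.2, -0.7, 0.0]
opening: 0.047
gripper_force: 0.0
```

Run:
```python
from h import *
print(pose()[1].round(4))
c=cam("wrist","w11.png"); slope(c); c=cam("top"); pan(c)
```

```text
[ 0.5999 -0.1621  0.1489]
beam angle -0.0332 inliers 22 27 z at pivot 0.0949
pan z 0.1192 1040 beam -0.048
```

Request:
step_arm --moves '[[[0,-0.008,0],[0,0,0]],[[0,-0.013,0],[0,0,0]],[[0,-0.016,0],[0,0,0]],[[0,-0.018,0],[0,0,0]],[[0,-0.018,0],[0,0,0]]]'

```text
time_s: 37.47
tool_pos: [0.5998, -0.1808, 0.1489]
tcp_rot: [0.001, 3.142, -0.0]
ft_force: [0.4, 0.2, -0.3]
opening: 0.047
gripper_force: 0.0
```

Request:
step_arm --moves '[[[0,0,0],[0,0,0]],[[0,0.008,0],[0,0,0]],[[0,0.014,0],[0,0,0]],[[0,0.014,0],[0,0,0]],[[0,0.014,0],[0,0,0]]]'

```text
time_s: 37.88
tool_pos: [0.5999, -0.1651, 0.1489]
tcp_rot: [0.002, -3.142, 0.0]
ft_force: [-0.0, 0.3, 0.1]
opening: 0.0469
gripper_force: 0.0
```

Request:
step_arm --moves '[[[0,0,0],[0,0,0]],[[0,0,0],[0,0,0]],[[0,0,0],[0,0,0]],[[0,0,0],[0,0,0]],[[0,0,0],[0,0,0]]]'

```text
time_s: 38.3
tool_pos: [0.5998, -0.1662, 0.1489]
tcp_rot: [-0.0, -3.142, 0.0]
ft_force: [-0.5, 0.5, 0.2]
opening: 0.0467
gripper_force: 0.0
```

Request:
step_arm --moves '[[[0,0,0],[0,0,0]],[[0,0,0],[0,0,0]],[[0,0,0],[0,0,0]],[[0,0,0],[0,0,0]],[[0,0,0],[0,0,0]]]'

```text
time_s: 38.72
tool_pos: [0.5999, -0.1661, 0.1489]
tcp_rot: [-0.0, 3.142, -0.0]
ft_force: [0.2, 0.2, 0.0]
opening: 0.047
gripper_force: 0.0
```

Run:
```python
from h import *
print(pose()[1].round(4))
c=cam("wrist","w12.png"); slope(c); c=cam("top"); pan(c)
```

```text
[ 0.5999 -0.1661  0.1489]
beam angle -0.032 inliers 22 26 z at pivot 0.0949
pan z 0.12 1109 beam -0.042
```

View pics/w12.png

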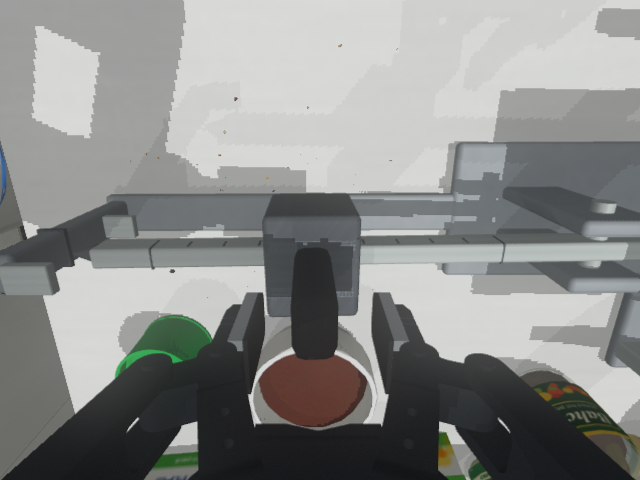

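The grip at (313,300) sits mid-gap and the beam still reads −0.032. That last push barely touched it, so I'll push about 4 mm further.

Request:
step_arm --moves '[[[0,-0.009,0],[0,0,0]],[[0,-0.014,0],[0,0,0]],[[0,-0.016,0],[0,0,0]],[[0,-0.018,0],[0,0,0]],[[0,-0.018,0],[0,0,0]]]'

```text
time_s: 39.23
tool_pos: [0.5997, -0.1845, 0.1487]
tcp_rot: [-0.001, -3.141, -0.0]
ft_force: [-0.1, 0.0, -0.3]
opening: 0.0474
gripper_force: 0.0
```

Request:
step_arm --moves '[[[0,0,0],[0,0,0]],[[0,0.008,0],[0,0,0]],[[0,0.014,0],[0,0,0]],[[0,0.014,0],[0,0,0]],[[0,0.014,0],[0,0,0]]]'

```text
time_s: 39.65
tool_pos: [0.5999, -0.1693, 0.149]
tcp_rot: [-0.002, 3.142, -0.0]
ft_force: [-0.3, 1.2, -0.3]
opening: 0.0473
gripper_force: 0.0
```

Request:
step_arm --moves '[[[0,0,0],[0,0,0]],[[0,0,0],[0,0,0]],[[0,0,0],[0,0,0]],[[0,0,0],[0,0,0]],[[0,0,0],[0,0,0]]]'

```text
time_s: 40.07
tool_pos: [0.5998, -0.1702, 0.1489]
tcp_rot: [0.0, -3.142, 0.0]
ft_force: [0.1, -0.5, -0.4]
opening: 0.047
gripper_force: 0.0
```

Request:
step_arm --moves '[[[0,0,0],[0,0,0]],[[0,0,0],[0,0,0]],[[0,0,0],[0,0,0]],[[0,0,0],[0,0,0]],[[0,0,0],[0,0,0]]]'

```text
time_s: 40.48
tool_pos: [0.5999, -0.17, 0.1489]
tcp_rot: [-0.0, 3.142, -0.0]
ft_force: [-0.2, 0.2, -0.5]
opening: 0.047
gripper_force: 0.0
```

Run:
```python
from h import *
print(pose()[1].round(4))
c=cam("wrist","w13.png"); slope(c); c=cam("top"); pan(c)
```

```text
[ 0.5999 -0.17    0.1489]
beam angle -0.0048 inliers 22 26 z at pivot 0.0949
pan z 0.124 1101 beam -0.011
```

The beam reads −0.005 rad, which is level. I'll withdraw straight up and check everything.

Request:
step_arm --moves '[[[0,0,0.02],[0,0,0]],[[0,0,0.05],[0,0,0]],[[0,0,0.09],[0,0,0]],[[0,0,0.12],[0,0,0]],[[-0.02,0,0.14],[0,0,0]]]'

```text
time_s: 41.0
tool_pos: [0.5825, -0.1706, 0.293]
tcp_rot: [-0.002, 3.136, -0.004]
ft_force: [-0.2, 0.3, 1.0]
opening: 0.0467
gripper_force: 0.0
```

Request:
step_arm --moves '[[[-0.03,0.02,0],[0,0,0]],[[-0.06,0.04,0],[0,0,0]],[[-0.09,0.06,0],[0,0,0]],[[-0.11,0.08,0],[0,0,0]],[[-0.11,0.08,0],[0,0,0]]]'

```text
time_s: 41.42
tool_pos: [0.4668, -0.0869, 0.289]
tcp_rot: [0.003, -3.141, -0.002]
ft_force: [0.1, 0.2, 0.9]
opening: 0.047
gripper_force: 0.0
```

Request:
step_arm --moves '[[[0,0,0],[0,0,0]],[[0,0,0],[0,0,0]],[[0,0,0],[0,0,0]],[[0,0,0],[0,0,0]],[[0,0,0],[0,0,0]]]'

```text
time_s: 41.83
tool_pos: [0.4703, -0.0906, 0.2886]
tcp_rot: [-0.001, -3.141, -0.0]
ft_force: [0.0, -0.2, 0.0]
opening: 0.0473
gripper_force: 0.0
```

Request:
step_arm --moves '[[[0,0,0],[0,0,0]],[[0,0,0],[0,0,0]],[[0,0,0],[0,0,0]],[[0,0,0],[0,0,0]],[[0,0,0],[0,0,0]]]'

```text
time_s: 42.25
tool_pos: [0.4699, -0.0901, 0.2889]
tcp_rot: [0.0, -3.142, -0.0]
ft_force: [0.9, 0.2, -0.2]
opening: 0.047
gripper_force: 0.0
```

Run:
```python
from h import *
print(pose()[1].round(4))
c=cam("wrist","w14.png"); slope(c); tins(c,.155,.2,(.51,.69),(.03,.25)); pan(c); c=cam("top","t9.png"); pan(c); tins(c,.155,.2,(.51,.69),(.03,.25)); find(c,"top","lock_bar_c"); find(c,"top","tin0_c")
```

```text
[ 0.4699 -0.0901  0.2889]
beam angle -0.0077 inliers 7 8 z at pivot 0.0939
tin [ 589  287   51   81 3053] c 0.5619 0.1729 r 0.0326 z 0.1779 [147. 148. 140.]
tin [ 474  327   85   69 3042] c 0.5983 0.0823 r 0.0338 z 0.1781 [152. 153. 146.]
tin [ 568  365   72   75 4263] c 0.6397 0.1779 r 0.0342 z 0.1779 [144. 145. 137.]
pan z 0.1243 8119 beam -0.009
pan z 0.1241 1135 beam -0.011
tin [279 199  27  27 564] c 0.642 0.176 r 0.0334 z 0.1845 [190. 191. 183.]
tin [319 214  27  27 543] c 0.6015 0.0795 r 0.0329 z 0.1849 [193. 194. 186.]
tin [279 231  27  27 553] c 0.5623 0.1777 r 0.0328 z 0.1834 [192. 193. 185.]
top lock_bar_c land 0.88 [0.52  0.362 0.013] [228 266] [ 88  93 100]
top tin0_c land 0.86 [ 0.728 -0.299  0.021] [469 185] [ 15 159  69]
top tin0_c land 0.85 [0.6   0.083 0.148] [330 229] [203 205 201]
```

View pics/t9.png

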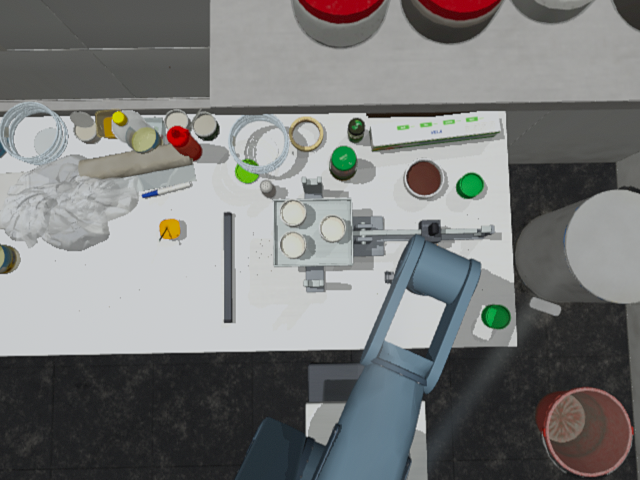

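The top picture shows three tins in the pan (290,215), (293,245), (332,230), the bar flat at (228,266), the poise at (430,230) and the bystanders where they were. The beam is level, so I'll hand it in.

```bash
python3 -c "
from plant import arm
print(arm.hand_in())"
```

```text
the job is handed in; nothing more can be done
None
```

The job is handed in (no verdict was returned): the lock bar lies flat on the worktop clear of the balance, all three tins found stand upright in the pan, and the beam has settled level, measuring about −0.008 rad against the ±0.03 allowed.

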